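# Start the clamp bolt of a jeweller's bench pin

### The job

The clamp bolt of the bench-pin bracket stands in its threaded boss but has not caught the thread. Without lifting it, turn it backward (anticlockwise seen from above) until you feel it drop a thread, then forward (clockwise) one full turn, and finish while still gripping its head, holding the started bolt still. Leave the cup, jar and tin beside it where they are.

Things in the scene. Friction and masses are not known exactly. Their poses are not given: they have to be found in the camera images.
- bolt_head (a point): Centre of the head of the loose steel clamp bolt (0.45 kg), upright in the boss. The head is a dark wing bar 52 mm long (its x), 18 mm thick (y), 34 mm tall (z), one end (+x) painted red; this point is the bar's middle, on the bolt's axis, about 120 mm above the bench at the start. Fingers a few mm off both flat sides turn it and let it slide down; a firm grip keeps it up.
- bolt_mark (a point): Centre of the red end of the bolt's wing bar, 22 mm out from the bolt's axis along the head's x axis, at the same height as bolt_head; it goes round with the bolt. The bolt turns freely (under 0.2 N m) and does not sink by its own weight unless turned.
- bolt_neck (a point): Point on the bolt's axis 24 mm below bolt_head, in the middle of its 15 mm thick, 14 mm long neck under the bar; below that comes the 22 mm thick shaft. Right-hand thread, 8 mm a turn, axial play about 2 mm; in the thread, clockwise seen from above screws it down, and it goes on for over two turns.
- boss_top (a point): Centre of the boss's mouth, 70 mm above the bench, on the bolt's axis. At first the bolt rides on top of the thread: turned anticlockwise it climbs up to 2 mm and, 1/8 to 1/4 of a turn from its start, falls about 8 mm by its own weight if the fingers let it slide. That is the thread drop. Turned on backward it would climb again.
- bracket: Green cast bracket fixed to the bench: flange 150 x 100 x 10 mm, on it a square boss 64 x 64 mm, 70 mm tall, bored on this origin's z axis; a slotted wooden bench pin, 56 mm wide, top 35 mm high, juts out to 132 mm from the axis on the bracket's -x side. Origin: on the bench, on the bolt's axis; z up.
- bead_cup_mid (a point): Middle of a loose blue ceramic cup, 68 mm wide, 50 mm tall. Leave it alone.
- flux_jar_mid (a point): Middle of a loose white jar with black cap, 52 mm wide, 65 mm tall. Leave it alone.
- polish_tin_mid (a point): Middle of a loose flat aluminium tin, 72 mm wide, 25 mm tall. Leave it alone.
Not all that is in view belongs to the job. Of the things that look like the part that bears bolt_head, the middle-sized one is meant.

How it is judged:
On the way, in this order (a step that is already met when the one before it is completed fails the run):
1. the bolt has been turned backward and rides on the last bit of the thread before the drop (x of bolt_mark in the frame of bracket above 0.0145 m and y of bolt_mark in the frame of bracket below -0.003 m and z of bolt_head in the frame of bracket above 0.1175 m), for 0.04 s.
2. the bolt has dropped a thread (x of bolt_mark in the frame of bracket above 0.01 m and z of bolt_head in the frame of bracket below 0.1155 m), for 0.1 s.
3. the bolt has been turned forward half a turn, in the thread (x of bolt_mark in the frame of bracket below -0.012 m and z of bolt_head in the frame of bracket between 0.1065 and 0.112 m), for 0.04 s.
At the end, for the whole second after the job is handed in: The bolt has been turned forward one turn from the drop, give or take nearly a quarter turn (red end on the bracket's +x side again, head centre 102.3 to 109.5 mm high), it is at rest, the fingers grip it with more than 4 N, and cup, jar and tin are within 15 mm of their places (x of bolt_mark in the frame of bracket above 0.003 m and z of bolt_head in the frame of bracket between 0.1023 and 0.1095 m and contact force between the fingers and bolt above 4 N and angular speed of bolt below 0.3 rad/s and linear speed of bolt below 0.02 m/s and distance of each of bead_cup_mid, flux_jar_mid, polish_tin_mid from where it was at the start of the episode below 0.015 m); the arm keeps its last pose, push and grip.
It fails at once if the bolt is lifted out of its place (more than 6 mm above the highest thread) (z of bolt_head in the frame of bracket above 0.127 m).
It fails at once if the bolt is turned down more than about one and a half turns past the drop (z of bolt_head in the frame of bracket below 0.0995 m).
It fails at once if cup, jar or tin is pushed away or tipped (distance of any of bead_cup_mid, flux_jar_mid, polish_tin_mid from where it was at the start of the episode above 0.02 m or angle between any of bead_cup_mid, flux_jar_mid, polish_tin_mid's own z axis and vertical above 0.5 rad).
It also fails if it takes over 72 s, if anything falls off the work surface, if the arm or the gripper's body presses on something with over 40 N, if the wrist force passes 120 N, or if a joint passes its speed limit or range.

### The arm

A 6-joint arm with a two-finger parallel gripper is mounted at the origin on the work surface. World frame = base frame: x ahead of the robot, y to its left, z up, the work surface at z = 0. Lengths are in m, angles in rad, forces in N, time in s.
With the tool pointing down it reaches from about 0.3 to 1 m from the base axis. Payload 5.1 kg.
Tool frame: the origin (TCP) lies midway between the tips of the shut fingers; the grasp point (between the pads) lies 19 mm behind it; z points along the fingers, y is the line along which they close (so a half turn about z gives the same grasp; the last joint's range is limited). The gripper opens to 95 mm and grips with 3 to 60 N. Pads are 20 mm wide; open, the fingers measure 119 mm over their backs; the gripper's body (75 mm by 180 mm) begins 59 mm behind the grasp point.
Start: joints at [1.068, 0.124, 1.65, -0, 1.367, -0.083], TCP at [0.265, 0.594, 0.215] pointing down, gripper open.
Joint ranges: [-2.61, 2.61], [-1.02, 2.33], [0.03, 2.71], [-1.35, 4.49], [0.32, 2.68], [-2.91, 2.91]. Speed limits (rad/s): [2.57, 2.57, 3.14, 3.14, 3.14, 3.14].

### API

Orientations are given as a unit quaternion [w, x, y, z].
In Python, from rig import arm gives the robot as it stands.
- The arm moves only by the tool drive_tool, never from a script. Its argument "steps" is a list that holds one entry, the list of rows, each a list of 5 numbers: the shift along the tool's x, y, z normalised to -1 to 1, where 1 is 15 cm, then the turn about the tool's z normalised to -1 to 1, where 1 is 45 degrees, then the closure, from 0 (fully open) to 1 (shut). A call has 1 to 12 rows; each row shifts and turns the commanded pose from where the row before left it, along the tool's axes as they then stand; what a row does not reach is not made up. A row lasts 1/12 s, in which the tool goes at most 41.7 mm and 7.16 degrees, less where a joint would pass 70% of its speed; a pose out of reach is approached as far as the arm can. A call with a number of a shift or a turn outside -1 to 1 is refused whole. A call with a gripper value outside its range is refused whole. The fingers move at their own pace and stop on an object; "squeeze" is the grip in N (left out, the last holds). Time passes only in rows, so rows that do not move let the fingers close. It gives the time, the measured TCP pose, the force, the opening and the grip force at its end, in the units of the state.
- arm.get_obs(): the state, without advancing time (a new reading comes with each control period).
- arm.capture(name): name is "scene" or "top"; returns a dict with "color" (400x640x3 uint8, red, green, blue), "range_z" (400x640 float32, m along the optical axis (not along the pixel's ray), 0 where there is no reading), "fx", "fy", "cx", "cy" (pixels), "k1" (the pictures are not rectified: a ray, as slopes to the right and down, at radius r is drawn at 1 + k1 r^2 times it, then the intrinsics apply), "eye" and "orientation" of the camera in the world. Camera axes: x right, y down, z forward; pixel columns grow to the right and rows downward; lengths in m; the calibration is good to about 2 mm. A picture is of the moment at which its call begins.
- arm.close_job(): hands the job in; it is judged then, once.
The state is a dict: "time": time; "q": joint angles; "dq": joint speeds; "effort": joint torques, N m; "tcp_pos": TCP position; "eef_rot": TCP orientation; "contact_force": force on the tool from outside, world axes, zero at the start; "wrist_torque": the same for the moment, N m; "grip_width": finger opening in m; "gripper_force": force on a finger pad.
Only numpy, scipy, OpenCV 4.12 (cv2) and the standard library are available. Lean on these libraries where they do the work, as an engineer would, in place of code of your own. Each camera call takes 0.05 s, during which the arm holds its last target. There are 200 camera calls.

## Working session

There is one attempt and no reset: what is moved stays moved. The work goes in short steps, Python scripts to look and compute and a tool call to move; the robot and the scene stay as the last step left them, time stands still between calls to the robot, and variables do not carry over. Pictures are saved under pics/ and viewed, at most 10 in all, crops included, and the job is handed in when it is done.

Besides the shell and the picture viewer there is one more tool, called as name([rows], argument=value, ...), one row to a line, values as JSON. drive_tool: Moves the arm, as the interface text tells. Its arguments: {"type":"object","properties":{"steps":{"type":"array","items":{"type":"array","items":{"type":"array","items":{"type":"number","minimum":-1,"maximum":1}}}},"squeeze":{"type":"number"}},"required":["steps"]}

```bash
mkdir -p pics; ls; python3 - <<'E'
from rig import arm
import cv2,numpy as np
for n in ("scene","top"):
    c=arm.capture(n)
    np.savez(n+".npz",**c)
    cv2.imwrite(f"pics/{n}0.png",c["color"][:,:,::-1])
    print(n,c["fx"],c["fy"],c["cx"],c["cy"],c["k1"],c["eye"],c["orientation"])
o=arm.get_obs();print(o)
E
```

```text
pics
scene 430.9093812965929 430.9093812965929 319.99005175875493 199.789143743817 -0.020196533388041952 [ 1.05585354 -0.12185237  0.80046377] [-0.26759874  0.79219168  0.5163464  -0.1849585 ]
top 492.8546749879143 492.8546749879143 319.50154480093937 203.01920552188636 -0.10262713199577356 [0.48184961 0.05566781 0.95710073] [-0.04233045  0.70732686 -0.70520421  0.0241634 ]
{'time': 0.1, 'q': array([ 1.06842648e+00,  1.24430560e-01,  1.65154473e+00, -1.77729203e-06,
        1.36750862e+00, -8.26287511e-02]), 'dq': array([-0.00047779, -0.00030853, -0.00231907,  0.00069923, -0.00185904,
       -0.0003676 ]), 'effort': array([ 5.50278273e-04, -4.18880653e+01, -3.61096716e+01,  7.76776322e-02,
        4.61541396e-02, -5.97370422e-05]), 'tcp_pos': array([0.26465044, 0.59303932, 0.2135117 ]), 'eef_rot': array([-2.71835121e-04,  2.08333021e-01,  9.78057492e-01, -9.05714612e-04]), 'contact_force': array([-0.50542036, -0.02949412,  0.08051652]), 'wrist_torque': array([ 0.01677036, -0.05270138,  0.01492491]), 'gripper_force': 0.0, 'grip_width': 0.09519717083920505}
```

View pics/scene0.png

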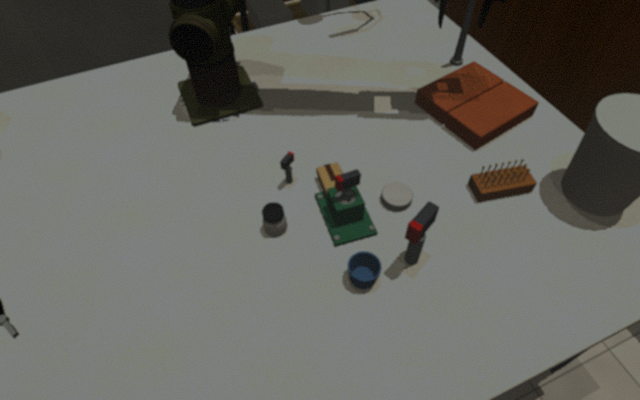

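View pics/top0.png

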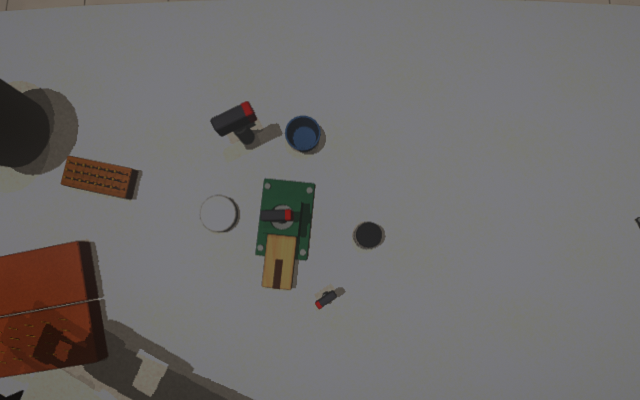

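Top view: three look-alike bolts, at (235,118) large, (277,215) middle-sized and seated in the green bracket's boss, and (326,299) small. The middle one fits, both by size and because it stands in the bracket. Its red end at (289,215) points to the bracket's -y side, and the pin points image-down (-x). Next I'll measure it and confirm with a crop.

```bash
cat > h.py <<'E'
import numpy as np,cv2
from scipy.spatial.transform import Rotation as R
def dirs(c,uv):
    K=np.array([[c["fx"],0,c["cx"]],[0,c["fy"],c["cy"]],[0,0,1]],float)
    p=cv2.undistortPoints(np.array(uv,float).reshape(-1,1,2),K,np.array([float(c["k1"]),0,0,0]))[:,0]
    q=np.roll(c["orientation"],-1)
    return p,R.from_quat(q)
def plane(c,uv,z):
    p,r=dirs(c,uv); d=r.apply(np.c_[p,np.ones(len(p))]); e=np.asarray(c["eye"])
    return e+d*((z-e[2])/d[:,2])[:,None]
def cloud(c):
    v,u=np.mgrid[:400,:640]; p,r=dirs(c,np.c_[u.ravel(),v.ravel()])
    zz=c["range_z"].reshape(-1,1)
    return (np.asarray(c["eye"])+r.apply(np.c_[p,np.ones(len(p))]*zz)).reshape(400,640,3)
E
cat > m.py <<'E'
from h import *
c=dict(np.load("top.npz")); P=cloud(c); hsv=cv2.cvtColor(c["color"],cv2.COLOR_RGB2HSV); Z=P[...,2]
def box(n,u0,u1,v0,v1,zlo,m=None):
    s=np.zeros((400,640),bool); s[v0:v1,u0:u1]=1; s&=(Z>zlo)
    if m is not None: s&=m
    q=P[s]; print(n,len(q),"mean",q.mean(0).round(4),"min",q.min(0).round(3),"max",q.max(0).round(3),"medz",np.median(q[:,2]).round(4)); return s
red=((hsv[...,0]<8)|(hsv[...,0]>172))&(hsv[...,1]>140)&(hsv[...,2]>50)
s=box("head",255,300,205,225,.115)
v,u=np.nonzero(s); pts=plane(c,np.c_[u,v],.137)[:,:2].astype(np.float32); rect=cv2.minAreaRect(pts); print("rect",rect)
box("red",255,300,205,225,.1,red)
v,u=np.nonzero(red&(np.abs(np.indices((400,640))[0]-215)<11)&(np.indices((400,640))[1]<300)&(np.indices((400,640))[1]>255)); print("red on plane",plane(c,np.c_[u,v],.137).mean(0),len(u))
box("big",205,262,95,150,.05);box("small",312,340,287,312,.02);box("cup",280,325,110,160,.03);box("jar",350,390,215,255,.04);box("tin",195,240,190,235,.015)
g=(hsv[...,0]>60)&(hsv[...,0]<90)&(hsv[...,1]>100)
s=box("flange",250,320,175,265,0.003,g&(Z<.025))
v,u=np.nonzero(s);r=cv2.minAreaRect(plane(c,np.c_[u,v],.01)[:,:2].astype(np.float32));print("flange rect",r)
s=box("bosstop",250,320,175,265,0.06,g); v,u=np.nonzero(s);print("boss rect",cv2.minAreaRect(plane(c,np.c_[u,v],.07)[:,:2].astype(np.float32)))
pin=(hsv[...,0]>10)&(hsv[...,0]<28)&(hsv[...,1]>80);s=box("pin",255,305,233,295,.02,pin)
im=c["color"][160:320,190:390,::-1]; cv2.imwrite("pics/crop0.png",cv2.resize(im,None,fx=4,fy=3.75,interpolation=2))
E
python3 m.py
```

```text
head 360 mean [0.5379 0.148  0.1447] min [0.482 0.056 0.116] max [0.548 0.177 0.957] medz 0.1368
rect ((0.5357046723365784, 0.1515561044216156), (0.05790382996201515, 0.02487787790596485), 88.29167938232422)
red 63 mean [0.5393 0.1303 0.1384] min [0.531 0.126 0.135] max [0.547 0.135 0.142] medz 0.1387
red on plane [0.53940137 0.13040391 0.137     ] 63
big 1120 mean [0.6967 0.2194 0.1498] min [0.482 0.056 0.05 ] max [0.729 0.261 0.957] medz 0.159
small 208 mean [0.3965 0.0672 0.0912] min [0.38  0.049 0.021] max [0.482 0.085 0.957] medz 0.0868
cup 413 mean [0.7025 0.1127 0.0593] min [0.482 0.056 0.03 ] max [0.733 0.145 0.957] medz 0.0495
jar 538 mean [ 0.509  -0.0083  0.084 ] min [ 0.482 -0.033  0.04 ] max [0.532 0.056 0.957] medz 0.0664
tin 1052 mean [0.5492 0.2726 0.0325] min [0.482 0.056 0.015] max [0.585 0.31  0.957] medz 0.0256
flange 1160 mean [0.569  0.1444 0.0113] min [0.465 0.093 0.006] max [0.616 0.2   0.016] medz 0.0112
flange rect ((0.5410305261611938, 0.14673392474651337), (0.09664648771286011, 0.14526839554309845), 84.06773376464844)
bosstop 524 mean [0.5405 0.1455 0.0832] min [0.482 0.056 0.062] max [0.575 0.182 0.957] medz 0.0714
boss rect ((0.5488930940628052, 0.14688315987586975), (0.06363855302333832, 0.1007133424282074), 84.11111450195312)
pin 1436 mean [0.4621 0.1542 0.0378] min [0.408 0.056 0.027] max [0.51  0.187 0.957] medz 0.0359
```

View pics/crop0.png

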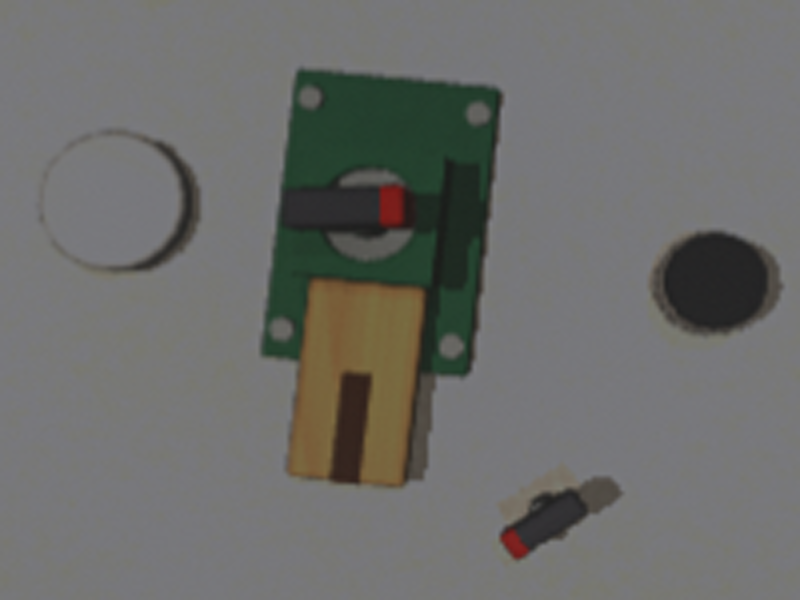

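The crop confirms it: the middle bolt is in the boss, its red end at about crop (391,205), and it is the one to turn. Next I'll refine the head axis with clean masks.

```bash
cat > head.py <<'E'
from h import *
import sys
def head(c,zt=.137,cx=(.535,.149)):
    P=cloud(c);Z=P[...,2]
    s=(Z>zt-.006)&(Z<zt+.007)&(np.hypot(P[...,0]-cx[0],P[...,1]-cx[1])<.045)
    v,u=np.nonzero(s); q=plane(c,np.c_[u,v],zt)[:,:2]
    hs=cv2.cvtColor(c["color"],cv2.COLOR_RGB2HSV)[v,u]
    red=((hs[:,0]<8)|(hs[:,0]>172))&(hs[:,1]>130)
    rc=cv2.minAreaRect(q.astype(np.float32))
    ev,V=np.linalg.eigh(np.cov(q.T)); d=V[:,1]; m=q.mean(0)
    mr=q[red].mean(0) if red.any() else m
    if (mr-m)@d<0:d=-d
    return dict(n=len(q),mean=m.round(4),rect=rc,red=mr.round(4),ang=np.degrees(np.arctan2(d[1],d[0])).round(1),medz=np.median(P[s][:,2]).round(4))
if __name__=="__main__":
    print(head(dict(np.load("top.npz"))))
    c=dict(np.load("scene.npz")); print(head(c))
    P=cloud(dict(np.load("top.npz")));Z=P[...,2]
    for n,x,y,r,l,h in(("boss",.54,.147,.06,.066,.076),("pin",.46,.15,.06,.031,.040),("big",.7,.22,.09,.05,.25),("small",.4,.067,.05,.03,.2)):
        s=(np.hypot(P[...,0]-x,P[...,1]-y)<r)&(Z>l)&(Z<h);q=P[s];print(n,len(q),cv2.minAreaRect(q[:,:2].astype(np.float32)),q.min(0).round(3),q.max(0).round(3))
E
python3 head.py
```

```text
{'n': 327, 'mean': array([0.539 , 0.1495]), 'rect': ((0.5389545559883118, 0.1505538523197174), (0.01678166724741459, 0.0522020161151886), 0.1858164519071579), 'red': array([0.5393, 0.1304]), 'ang': np.float64(-90.2), 'medz': np.float64(0.137)}
{'n': 197, 'mean': array([0.5414, 0.1492]), 'rect': ((0.5416072607040405, 0.14991705119609833), (0.052372902631759644, 0.021992214024066925), 89.18141174316406), 'red': array([0.5428, 0.1311]), 'ang': np.float64(-88.1), 'medz': np.float64(0.1357)}
boss 818 ((0.5409117341041565, 0.1470557153224945), (0.06448865681886673, 0.06245072931051254), 84.26398468017578) [0.508 0.112 0.066] [0.575 0.182 0.076]
pin 1606 ((0.4595879018306732, 0.15428489446640015), (0.058773383498191833, 0.10118328779935837), 84.07147216796875) [0.408 0.12  0.031] [0.512 0.187 0.04 ]
big 1150 ((0.7029192447662354, 0.1967666745185852), (0.12847690284252167, 0.05143807455897331), 88.94622039794922) [0.676 0.133 0.05 ] [0.729 0.261 0.165]
small 201 ((0.39507004618644714, 0.06758280098438263), (0.014551804400980473, 0.03928590938448906), 35.48338317871094) [0.38  0.049 0.043] [0.41  0.085 0.09 ]
```

drive_tool([
  [[-0.18,-0.122,0,0,0.3],[-0.18,-0.122,0,0,0.3],[-0.18,-0.122,0,0,0.3],[-0.18,-0.122,0,0,0.3],[-0.18,-0.122,0,0,0.3],[-0.18,-0.122,0,0,0.3],[-0.18,-0.122,0,0,0.3],[-0.18,-0.122,0,0,0.3],[-0.18,-0.122,0,0,0.3],[-0.18,-0.122,0,0,0.3],[-0.18,-0.122,0,0,0.3],[-0.18,-0.122,0,0,0.3]],
], squeeze=10)

```text
time: 1.1
tcp_pos: [0.4716, 0.2594, 0.2142]
eef_rot: [-0.0, 0.208, 0.978, -0.0]
contact_force: [0.5, 0.0, 0.3]
grip_width: 0.0664
gripper_force: 0.0
```

drive_tool([
  [[-0.18,-0.122,0,0,0.3],[-0.18,-0.122,0,0,0.3],[-0.18,-0.122,0,0,0.3],[-0.18,-0.122,0,0,0.3],[0,0,0,0.147,0.4],[0,0,0,0.147,0.4],[0,0,0,0.147,0.4],[0,0,0,0.147,0.4],[0,0,0,0.147,0.4],[0,0,0,0.147,0.4],[0,0,0,0.147,0.4],[0,0,0,0.147,0.4]],
])

```text
time: 2.1
tcp_pos: [0.5397, 0.15, 0.214]
eef_rot: [-0.0, 0.625, 0.781, -0.0]
contact_force: [-0.1, -0.1, -0.3]
grip_width: 0.0571
gripper_force: 0.0
```

drive_tool([
  [[0,0,0,0.147,0.4],[0,0,0,0.147,0.4],[0,0,0,0,0.4],[0,0,0,0,0.4]],
])

```text
time: 2.43
tcp_pos: [0.5398, 0.15, 0.2142]
eef_rot: [-0.0, 0.707, 0.707, -0.0]
contact_force: [0.3, 0.3, 0.5]
grip_width: 0.0571
gripper_force: 0.0
```

drive_tool([
  [[0,0,0.132,0,0.4],[0,0,0.132,0,0.4],[0,0,0.132,0,0.4],[0,0,0.132,0,0.4],[0,0,0.132,0,0.4],[0,0,0.132,0,0.4],[0,0,0,0,0.5],[0,0,0,0,0.6],[0,0,0,0,0.65],[0,0,0,0,0.7],[0,0,0,0,0.75],[0,0,0,0,0.75]],
], squeeze=4)

```text
time: 3.43
tcp_pos: [0.5409, 0.1503, 0.0973]
eef_rot: [0.001, 0.708, 0.706, 0.001]
contact_force: [0.5, -0.4, 0.7]
grip_width: 0.0256
gripper_force: 0.0
```

```bash
cat > look.py <<'E'
from rig import arm
from head import *
import sys
for n in ("top","scene"):
    c=arm.capture(n); cv2.imwrite(f"pics/{n}{sys.argv[1]}.png",c["color"][:,:,::-1])
    P=cloud(c); hs=cv2.cvtColor(c["color"],cv2.COLOR_RGB2HSV)
    red=((hs[...,0]<8)|(hs[...,0]>172))&(hs[...,1]>120)&(np.hypot(P[...,0]-.54,P[...,1]-.149)<.04)&(P[...,2]>.08)&(P[...,2]<.15)
    q=P[red]; 
    if len(q):
        v,u=np.nonzero(red); d=q.mean(0)[:2]-[.540,.149]
        print(n,len(q),"px",u.mean().round(1),v.mean().round(1),"red",q.mean(0).round(4),"zmax",np.percentile(q[:,2],[5,50,95]).round(4),"world ang",np.degrees(np.arctan2(d[1],d[0])).round(1))
    else: print(n,"no red")
o=arm.get_obs();print(o["time"],o["tcp_pos"].round(4),o["q"].round(3),o["grip_width"],o["gripper_force"],o["contact_force"].round(2))
E
python3 look.py 1; python3 - <<'E'
import cv2,numpy as np
a=cv2.imread("pics/top1.png")[150:280,210:370];b=cv2.imread("pics/scene1.png")[130:260,270:430]
cv2.imwrite("pics/v1.png",cv2.resize(np.hstack([a,b]),(800,325),interpolation=2))
E
```

```text
top no red
scene 86 px 339.0 183.6 red [0.5456 0.1298 0.1252] zmax [0.1087 0.1265 0.138 ] world ang -73.7
3.5333 [0.5406 0.1502 0.0967] [ 0.175  0.032  1.955 -0.     1.154  0.179] 0.024440295296529618 0.0 [ 0.31 -0.29  0.66]
```

View pics/v1.png

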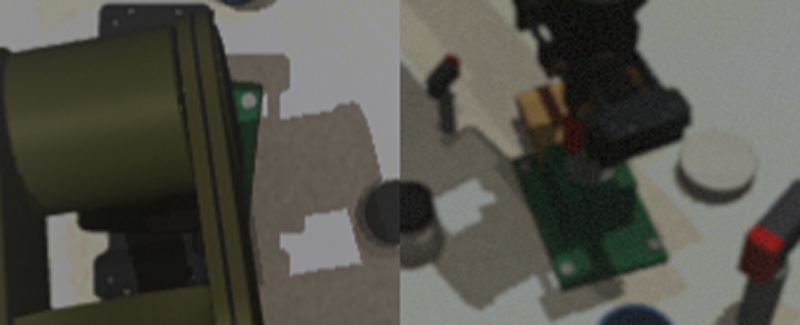

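drive_tool([
  [[0,0,0,0,0.77],[0,0,0,0,0.77],[0,0,0,-0.07,0.77],[0,0,0,-0.07,0.77],[0,0,0,-0.07,0.77],[0,0,0,-0.07,0.77],[0,0,0,-0.07,0.77],[0,0,0,-0.07,0.77],[0,0,0,-0.07,0.77],[0,0,0,-0.07,0.77],[0,0,0,-0.07,0.77],[0,0,0,-0.07,0.77]],
])

```text
time: 4.53
tcp_pos: [0.5398, 0.1501, 0.0961]
eef_rot: [-0.0, 0.489, 0.872, -0.0]
contact_force: [-0.9, 0.2, 3.3]
grip_width: 0.0217
gripper_force: 2.6
```

```bash
python3 look.py 2
```

```text
top no red
scene 100 px 340.8 184.7 red [0.5507 0.1315 0.1263] zmax [0.1114 0.1289 0.1387] world ang -58.6
4.6333 [0.5399 0.15   0.0961] [ 0.175  0.032  1.956 -0.     1.154 -0.371] 0.021619887239500615 1.180593474127818 [-1.31 -0.67  1.05]
```

drive_tool([
  [[0,0,0,-0.05,0.77],[0,0,0,-0.05,0.77],[0,0,0,-0.05,0.77],[0,0,0,-0.05,0.77],[0,0,0,-0.05,0.77],[0,0,0,-0.05,0.77],[0,0,0,-0.05,0.77],[0,0,0,-0.05,0.77]],
])

```text
time: 5.3
tcp_pos: [0.5398, 0.1499, 0.0965]
eef_rot: [-0.0, 0.348, 0.938, -0.0]
contact_force: [-3.2, -1.5, 4.7]
grip_width: 0.0218
gripper_force: 4.0
```

```bash
python3 look.py 3
```

```text
top no red
scene 117 px 342.8 185.7 red [0.5547 0.1342 0.1263] zmax [0.1092 0.1283 0.1389] world ang -45.1
5.4 [0.5399 0.1499 0.0964] [ 0.175  0.032  1.955 -0.     1.155 -0.684] 0.022075531269915894 2.8697626932989806 [-3.64 -1.44  5.2 ]
```

drive_tool([
  [[0,0,0,-0.05,0.77],[0,0,0,-0.05,0.77],[0,0,0,-0.05,0.77],[0,0,0,-0.05,0.77],[0,0,0,-0.05,0.77],[0,0,0,-0.05,0.77],[0,0,0,0,0.765],[0,0,0,0,0.765]],
])

```text
time: 6.07
tcp_pos: [0.5402, 0.1499, 0.0961]
eef_rot: [0.0, 0.236, 0.972, -0.0]
contact_force: [-2.3, -1.6, 4.3]
grip_width: 0.0223
gripper_force: 2.3
```

```bash
python3 look.py 4
```

```text
top no red
scene 115 px 344.5 186.3 red [0.5571 0.1367 0.1257] zmax [0.1088 0.1272 0.1392] world ang -35.6
6.1667 [0.5402 0.1499 0.096 ] [ 0.175  0.032  1.956 -0.     1.153 -0.92 ] 0.02194214862032664 2.4129943654406816 [-2.71 -1.9   4.31]
```

drive_tool([
  [[0,0,0,-0.05,0.77],[0,0,0,-0.05,0.77],[0,0,0,-0.05,0.77],[0,0,0,-0.05,0.77],[0,0,0,-0.05,0.77],[0,0,0,0,0.76],[0,0,0,0,0.75],[0,0,0,0,0.75]],
])

```text
time: 6.83
tcp_pos: [0.5401, 0.1502, 0.0954]
eef_rot: [0.0, 0.139, 0.99, 0.0]
contact_force: [-0.6, 0.5, 0.4]
grip_width: 0.0236
gripper_force: 0.2
```

```bash
python3 look.py 5
```

```text
top no red
scene 121 px 346.2 185.9 red [0.5579 0.1403 0.1262] zmax [0.1068 0.128  0.1394] world ang -25.8
6.9333 [0.5401 0.1503 0.0954] [ 0.175  0.033  1.956  0.     1.152 -1.117] 0.024042188255305737 0.18033710512099788 [ 0.   -0.64 -0.24]
```

drive_tool([
  [[0,0,0,-0.05,0.77],[0,0,0,-0.05,0.77],[0,0,0,-0.05,0.77],[0,0,0,-0.05,0.77],[0,0,0,-0.05,0.77],[0,0,0,0,0.76],[0,0,0,0,0.75],[0,0,0,0,0.75]],
])

```text
time: 7.6
tcp_pos: [0.5401, 0.1503, 0.0957]
eef_rot: [-0.0, 0.042, 0.999, 0.0]
contact_force: [-0.4, -0.1, -0.5]
grip_width: 0.0238
gripper_force: 0.0
```

```bash
python3 look.py 6
```

```text
top no red
scene 123 px 348.0 185.9 red [0.5593 0.1436 0.126 ] zmax [0.1088 0.1271 0.1393] world ang -15.5
7.7 [0.5401 0.1503 0.0958] [ 0.175  0.033  1.956  0.     1.153 -1.313] 0.023840705339132653 0.002862581868612324 [ 0.7   0.42 -1.8 ]
```

drive_tool([
  [[0,0,0,-0.05,0.77],[0,0,0,-0.05,0.77],[0,0,0,-0.05,0.77],[0,0,0,-0.05,0.77],[0,0,0,0,0.76],[0,0,0,0,0.75],[0,0,0,0,0.75]],
])

```text
time: 8.28
tcp_pos: [0.5402, 0.1502, 0.0959]
eef_rot: [0.0, -0.037, 0.999, 0.0]
contact_force: [-0.1, -0.3, 0.9]
grip_width: 0.0234
gripper_force: 0.0
```

```bash
python3 look.py 7
```

```text
top no red
scene 121 px 349.4 185.5 red [0.5595 0.1467 0.126 ] zmax [0.1081 0.1271 0.1393] world ang -6.8
8.3833 [0.5402 0.1502 0.0959] [ 0.175  0.033  1.956  0.     1.153 -1.47 ] 0.023312634509098703 0.0 [ 0.25 -0.38 -0.25]
```

drive_tool([
  [[0,0,0,-0.05,0.77],[0,0,0,-0.05,0.77],[0,0,0,-0.05,0.77],[0,0,0,-0.05,0.77],[0,0,0,0,0.76],[0,0,0,0,0.74],[0,0,0,0,0.74]],
])

```text
time: 8.97
tcp_pos: [0.5402, 0.1502, 0.096]
eef_rot: [0.0, -0.115, 0.993, 0.0]
contact_force: [-0.1, -0.4, 0.3]
grip_width: 0.025
gripper_force: 0.0
```

```bash
python3 look.py 8
```

```text
top no red
scene 106 px 350.5 187.5 red [0.5609 0.1489 0.1201] zmax [0.1022 0.1214 0.1326] world ang -0.2
9.0667 [0.5402 0.1502 0.096 ] [ 0.175  0.033  1.956  0.     1.153 -1.627] 0.024496087536878156 0.0 [ 0.13 -0.9  -0.33]
```

drive_tool([
  [[0,0,0,0,0.7],[0,0,0,0,0.65],[0,0,0,0,0.65]],
])

```text
time: 9.32
tcp_pos: [0.5401, 0.1501, 0.0959]
eef_rot: [0.0, -0.116, 0.993, 0.0]
contact_force: [0.1, -0.3, -0.1]
grip_width: 0.0327
gripper_force: 0.0
```

```bash
python3 look.py 9
```

```text
top no red
scene 113 px 350.5 187.3 red [0.5606 0.1489 0.1204] zmax [0.1029 0.1215 0.1329] world ang -0.3
9.4167 [0.5401 0.1501 0.0959] [ 0.175  0.033  1.956  0.     1.153 -1.628] 0.03313822326310786 0.0 [-0.83  0.4   0.37]
```

drive_tool([
  [[0,0,0.02,0,0.7],[0,0,0.02,0,0.77],[0,0,0,0,0.77],[0,0,0,0.08,0.77],[0,0,0,0.1,0.77],[0,0,0,0.1,0.77],[0,0,0,0.1,0.77],[0,0,0,0.1,0.77],[0,0,0,0.1,0.77],[0,0,0,0.1,0.77],[0,0,0,0.1,0.77],[0,0,0,0.1,0.77]],
])

```text
time: 10.42
tcp_pos: [0.5403, 0.1494, 0.0894]
eef_rot: [0.0, 0.229, 0.973, -0.001]
contact_force: [0.7, -2.0, -1.4]
grip_width: 0.0219
gripper_force: 2.1
```

```bash
python3 look.py 10
```

```text
top no red
scene 119 px 347.8 188.2 red [0.56   0.1432 0.1196] zmax [0.1017 0.1209 0.1329] world ang -16.1
10.5167 [0.54   0.1496 0.0895] [ 1.750e-01  4.000e-02  1.960e+00 -1.000e-03  1.142e+00 -9.370e-01] 0.02164183084362535 0.6095906962673325 [-0.12 -1.64  0.22]
```

drive_tool([
  [[0,0,0,0.13,0.77],[0,0,0,0.13,0.77],[0,0,0,0.13,0.77],[0,0,0,0.13,0.77],[0,0,0,0.13,0.77],[0,0,0,0.13,0.77],[0,0,0,0.13,0.77],[0,0,0,0.13,0.77],[0,0,0,0.13,0.77],[0,0,0,0.13,0.77],[0,0,0,0.13,0.77],[0,0,0,0,0.77]],
])

```text
time: 11.52
tcp_pos: [0.5396, 0.1501, 0.0893]
eef_rot: [-0.0, 0.711, 0.703, -0.0]
contact_force: [0.3, -0.3, 0.1]
grip_width: 0.0217
gripper_force: 0.1
```

```bash
python3 look.py 11
```

```text
top no red
scene 82 px 339.3 186.7 red [0.548  0.1296 0.1181] zmax [0.101  0.1198 0.1311] world ang -67.6
11.6167 [0.5399 0.1502 0.0897] [0.175 0.04  1.96  0.    1.143 0.183] 0.021799922321870925 0.2081934038142208 [-0.23 -1.09 -0.28]
```

drive_tool([
  [[0,0,0,0.13,0.77],[0,0,0,0.13,0.77],[0,0,0,0.13,0.77],[0,0,0,0.13,0.77],[0,0,0,0.13,0.77],[0,0,0,0.13,0.77],[0,0,0,0.13,0.77],[0,0,0,0.13,0.77],[0,0,0,0.13,0.77],[0,0,0,0.13,0.77],[0,0,0,0.13,0.77],[0,0,0,0.13,0.77]],
])

```text
time: 12.62
tcp_pos: [0.5401, 0.1502, 0.0898]
eef_rot: [-0.0, 0.986, 0.166, 0.0]
contact_force: [0.5, -0.6, -1.4]
grip_width: 0.0216
gripper_force: 1.0
```

drive_tool([
  [[0,0,0,0.13,0.77],[0,0,0,0.13,0.77],[0,0,0,0.13,0.77],[0,0,0,0.13,0.77],[0,0,0,0.13,0.77],[0,0,0,0.13,0.77],[0,0,0,0,0.77],[0,0,0,0,0.77]],
])

```text
time: 13.28
tcp_pos: [0.5402, 0.1502, 0.09]
eef_rot: [-0.0, 0.991, -0.137, 0.0]
contact_force: [-0.3, -1.1, 0.0]
grip_width: 0.0216
gripper_force: 0.2
```

```bash
python3 look.py 12; python3 - <<'E'
import cv2
b=cv2.imread("pics/scene12.png")[140:240,280:410]
cv2.imwrite("pics/v12.png",cv2.resize(b,(780,600),interpolation=2))
E
```

```text
top no red
scene 2 px 341.5 176.5 red [0.5374 0.1393 0.1344] zmax [0.1279 0.1344 0.1409] world ang -105.3
13.3833 [0.5402 0.1502 0.09  ] [0.175 0.039 1.959 0.    1.143 2.021] 0.022243168841674137 0.23330598811298842 [ 1.5  -0.79  0.17]
```

View pics/v12.png

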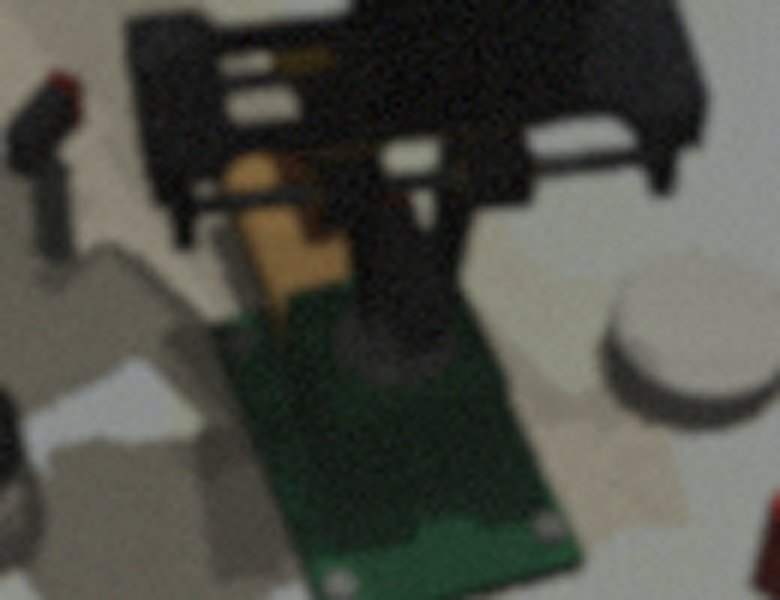

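The red end is hidden behind the bar on the -x (pin) side, as expected for half a turn; only a trace of red shows at crop (395,200). Next I open the fingers, swing back 180° and take hold again.

drive_tool([
  [[0,0,0,0,0.5],[0,0,0,0,0.2],[0,0,0,0,0.05],[0,0,0,0,0.05],[0,0,0,0,0.05],[0,0,0,0,0.05],[0,0,0,0,0.05],[0,0,0,0,0.05],[0,0,0,0,0.05],[0,0,0,-0.148,0.05],[0,0,0,-0.148,0.05],[0,0,0,-0.148,0.05]],
])

```text
time: 14.38
tcp_pos: [0.5401, 0.1501, 0.0898]
eef_rot: [-0.0, 0.999, 0.038, -0.0]
contact_force: [-1.0, -0.7, 0.2]
grip_width: 0.0891
gripper_force: 0.0
```

drive_tool([
  [[0,0,0,-0.148,0.05],[0,0,0,-0.148,0.05],[0,0,0,-0.148,0.05],[0,0,0,-0.148,0.05],[0,0,0,-0.148,0.05],[0,0,0,-0.148,0.05],[0,0,0,-0.148,0.05],[0,0,0,-0.148,0.05],[0,0,0,-0.148,0.05],[0,0,0,-0.148,0.05],[0,0,0,-0.148,0.05],[0,0,0,-0.148,0.05]],
])

```text
time: 15.38
tcp_pos: [0.5401, 0.1501, 0.0899]
eef_rot: [0.0, 0.742, 0.671, 0.0]
contact_force: [0.1, 0.2, -0.0]
grip_width: 0.0905
gripper_force: 0.0
```

drive_tool([
  [[0,0,0,-0.148,0.05],[0,0,0,-0.148,0.05],[0,0,0,-0.148,0.05],[0,0,0,-0.148,0.05],[0,0,0,-0.148,0.05],[0,0,0,-0.148,0.05],[0,0,0,-0.148,0.05],[0,0,0,-0.148,0.05],[0,0,0,-0.148,0.05],[0,0,0,-0.148,0.05],[0,0,0,-0.148,0.05],[0,0,0,-0.148,0.05]],
])

```text
time: 16.38
tcp_pos: [0.5401, 0.1501, 0.0898]
eef_rot: [0.0, 0.137, 0.991, 0.0]
contact_force: [0.4, -0.3, 0.3]
grip_width: 0.0902
gripper_force: 0.0
```

```bash
python3 look.py 13; python3 - <<'E'
import cv2
b=cv2.imread("pics/scene13.png")[140:240,280:410]
cv2.imwrite("pics/v13.png",cv2.resize(b,(780,600),interpolation=2))
E
```

```text
top no red
scene 11 px 342.5 174.1 red [0.5266 0.1469 0.127 ] zmax [0.1241 0.127  0.1303] world ang -170.9
16.4833 [0.5401 0.1501 0.0898] [ 0.175  0.04   1.96  -0.     1.142 -1.114] 0.09019315308034523 0.0 [-0.15 -0.06  1.09]
```

View pics/v13.png

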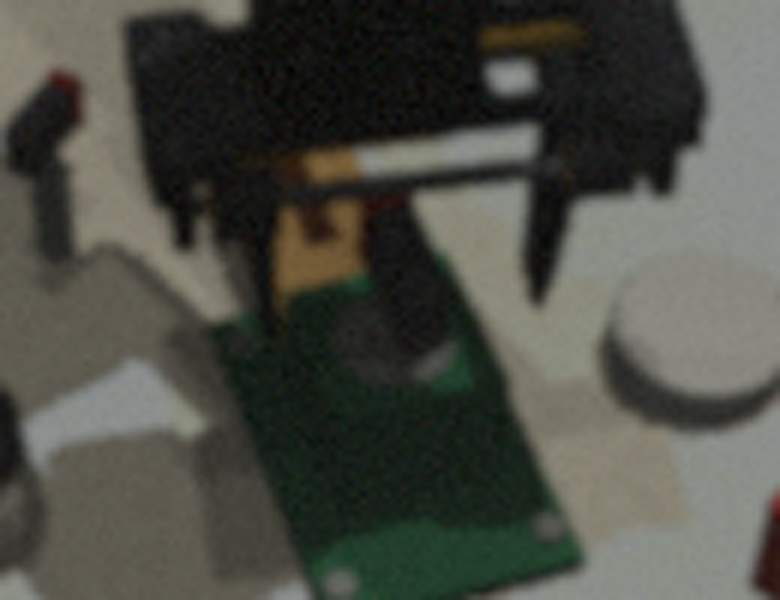

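The red end shows at the back (crop 385,205), the bar stands between the open fingers and nothing else has moved. Now I close loosely and turn the rest.

drive_tool([
  [[0,0,0,0,0.4],[0,0,0,0,0.6],[0,0,0,0,0.77],[0,0,0,0,0.77],[0,0,0,0,0.77],[0,0,0,0,0.77],[0,0,0,0,0.77],[0,0,0,0,0.77],[0,0,0,0,0.77],[0,0,0,0,0.77],[0,0,0,0.08,0.77],[0,0,0,0.1,0.77]],
])

```text
time: 17.48
tcp_pos: [0.5399, 0.1499, 0.0897]
eef_rot: [-0.0, 0.211, 0.977, -0.0]
contact_force: [0.4, -0.8, -1.0]
grip_width: 0.0229
gripper_force: 2.7
```

drive_tool([
  [[0,0,0,0.13,0.77],[0,0,0,0.13,0.77],[0,0,0,0.13,0.77],[0,0,0,0.13,0.77],[0,0,0,0.13,0.77],[0,0,0,0.13,0.77],[0,0,0,0.13,0.77],[0,0,0,0.13,0.77],[0,0,0,0.13,0.77],[0,0,0,0.13,0.77],[0,0,0,0.13,0.77],[0,0,0,0.13,0.77]],
])

```text
time: 18.48
tcp_pos: [0.5396, 0.1499, 0.0893]
eef_rot: [-0.0, 0.736, 0.677, -0.001]
contact_force: [0.1, -0.6, -2.1]
grip_width: 0.0217
gripper_force: 1.0
```

drive_tool([
  [[0,0,0,0.13,0.77],[0,0,0,0.13,0.77],[0,0,0,0.13,0.77],[0,0,0,0.13,0.77],[0,0,0,0.13,0.77],[0,0,0,0.13,0.77],[0,0,0,0.13,0.77],[0,0,0,0.13,0.77],[0,0,0,0.13,0.77],[0,0,0,0.13,0.77],[0,0,0,0.13,0.77],[0,0,0,0.13,0.77]],
])

```text
time: 19.48
tcp_pos: [0.5401, 0.1498, 0.0894]
eef_rot: [0.0, 0.991, 0.131, 0.0]
contact_force: [1.2, -1.0, -2.2]
grip_width: 0.0222
gripper_force: 1.4
```

```bash
python3 look.py 14
```

```text
top no red
scene 92 px 352.6 188.6 red [0.56   0.1543 0.113 ] zmax [0.0956 0.1147 0.125 ] world ang 14.7
19.5833 [0.5401 0.1499 0.0896] [ 0.175  0.04   1.96  -0.     1.142  1.478] 0.021711780898093776 0.2983953858252075 [ 0.79 -0.11 -1.05]
```

drive_tool([
  [[0,0,0,0.1,0.77],[0,0,0,0.1,0.77],[0,0,0,0.1,0.77],[0,0,0,0.1,0.77],[0,0,0,0,0.8],[0,0,0,0,0.85],[0,0,0,0,0.9],[0,0,0,0,1],[0,0,0,0,1],[0,0,0,0,1],[0,0,0,0,1],[0,0,0,0,1]],
], squeeze=15)

```text
time: 20.58
tcp_pos: [0.5395, 0.1498, 0.0894]
eef_rot: [0.0, 1.0, -0.023, -0.001]
contact_force: [-0.9, -3.8, -2.9]
grip_width: 0.0176
gripper_force: 15.0
```

drive_tool([
  [[0,0,0,0,1],[0,0,0,0,1],[0,0,0,0,1],[0,0,0,0,1],[0,0,0,0,1],[0,0,0,0,1]],
])

```text
time: 21.08
tcp_pos: [0.5396, 0.1498, 0.0894]
eef_rot: [0.0, 1.0, -0.023, -0.001]
contact_force: [-2.8, -4.4, -3.3]
grip_width: 0.018
gripper_force: 15.0
```

```bash
python3 look.py 15; python3 - <<'E'
import cv2
b=cv2.imread("pics/scene15.png")[120:300,250:450]
cv2.imwrite("pics/v15.png",cv2.resize(b,(660,594),interpolation=2))
E
```

```text
top no red
scene 111 px 349.9 191.0 red [0.5624 0.1471 0.1115] zmax [0.0943 0.1126 0.1247] world ang -5.0
21.1833 [0.5396 0.1498 0.0894] [ 0.175  0.04   1.96  -0.     1.143  1.792] 0.018047188685135794 14.9521104991436 [-2.35 -3.83 -4.6 ]
```

View pics/v15.png

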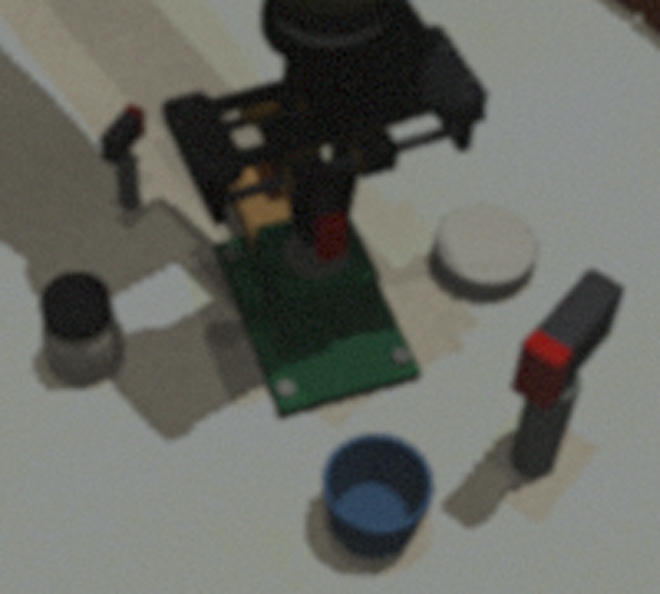

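The red end is on the +x side (crop 332,235), with the head at about 0.106 m and gripped at 15 N. The cup, jar and tin are where they were, so I'm handing in.

```bash
python3 -c "
from rig import arm
print(arm.close_job())"
```

```text
the job is handed in; nothing more can be done
None
```

The job is handed in, though no verdict came back: I turned the bolt backward about a quarter turn until it dropped a thread, then forward one full turn, and left it gripped at 15 N with its head about 106 mm high and the red end on the bracket's +x side; the cup, jar and tin look unmoved.

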